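# Tip spent headlamp cells into the battery return box

## Task

Pick up the chute holding three spent headlamp cells and, keeping it level, gently rest its nose on the sill of the battery return box's mouth. Then raise its rear, with the nose still resting on the sill, until all three cells have slid into the box, never pressing hard on the box, and set the empty chute back down on its feet on the desk, clear of the box. Leave the other things on the desk where they are.

Things in the scene. Friction and masses are not known exactly. Their poses are not given: they have to be found in the camera images.
- chute: Sizes in mm. Open aluminium trough, 200 long, 27 wide, 200 to 325 g. Origin on the desk under mid-length; +x from closed rear (x -100) to open nose (x +100), z up. Floor z 12 to 15, walls 3 thick up to z 40, channel 21 wide. Two feet 12 high under the floor: front x 68 to 76, 27 wide; rear x -90 to -82, 50 wide. Three cells lie end to end in its rear half.
- chute_grip (a point): Centre of the chute's black fin grip, at chute x -20, y 0, z 72. The fin is 14 thick (along y), 40 long (x -40 to 0), z 44 to 90, and stands on a bridge over the channel; cells pass beneath.
- chute_hook (a point): Corner under the chute where the front foot's front face (x 76) meets the floor's underside (z 12), y 0. The floor overhangs 24 ahead of it. This corner hooks on the sill: floor on the sill's top, foot against its outer face; tip the chute about it.
- chute_nose (a point): Middle of the floor's top edge at the open nose: chute x 100, y 0, z 15.
- cell1: Spent round headlamp cell, steel, 17 in diameter, 34 long, 18 g; origin at its centre, axis along its x. Cells stay put in the chute on slopes below about 12 degrees and slide on slopes above about 22 degrees.
- cell2: Second cell, like cell1.
- cell3: Third cell, like cell1.
- return_box: Battery return box (mm) fixed to the desk: grey bin 110 (x) by 90 (y), 90 high, origin on the desk under its centre, z up, front at -x: the chute comes in along +x. From its top stands a plain steel open neck, 72 (x) by 44 (y) outside, 64 by 36 inside. The sill is the neck's lower front wall; its side walls rise 22 above the sill, its back wall 40. Over 25 N on the box is too hard.
- box_front (a point): Point on the bin's top straight below the sill's outer face: box x -36, y 0, z 90. The sill is slick steel (friction about 0.3), 4 thick (box x -36 to -32) and 36 long. The neck telescopes, clamped rigid at a height that differs each time and is not reported: the sill's top is 15 to 40 above this point (105 to 130 above the desk). Feel or look for it.
- desk_stamp: Bystander: dark wooden hand stamp standing, 42 in diameter, 64 high, origin under its centre. Leave it.
- mug: Bystander: white mug, 76 in diameter, 85 high, origin under its centre. Leave it.
- tape_roll: Bystander: roll of clear tape lying flat, 80 in diameter, 18 high, origin under its centre. Leave it.
Not all that is in view belongs to the job. Of the things that look like the chute, the largest one is meant. Leave any green look-alike of the cell1 alone.

How it is judged (in metres and radians):
On the way, in this order (a step that is already met when the one before it is completed fails the run):
1. the chute's nose rests on the sill (more than 0.5 N), the chute within 10 degrees of level, all three cells still in it (contact force between chute and return_box above 0.5 N and angle between chute's own z axis and vertical below 0.175 rad and x of chute_nose in the frame of return_box between -0.034 and 0.03 m and y of chute_nose in the frame of return_box between -0.018 and 0.018 m and z of chute_nose in the frame of return_box below 0.145 m and z of cell1 in the frame of chute between 0.01 and 0.05 m and x of cell1 in the frame of chute between -0.1 and 0.1 m and y of cell1 in the frame of chute between -0.02 and 0.02 m and z of cell2 in the frame of chute between 0.01 and 0.05 m and x of cell2 in the frame of chute between -0.1 and 0.1 m and y of cell2 in the frame of chute between -0.02 and 0.02 m and z of cell3 in the frame of chute between 0.01 and 0.05 m and x of cell3 in the frame of chute between -0.1 and 0.1 m and y of cell3 in the frame of chute between -0.02 and 0.02 m), for 0.3 s.
2. the chute is tipped nose-down past 12 degrees with its nose still resting in the mouth (more than 0.3 N) (contact force between chute and return_box above 0.3 N and angle between chute's own z axis and vertical above 0.21 rad and angle between chute's own x axis and vertical above 1.78 rad and x of chute_nose in the frame of return_box above -0.034 m and z of chute_nose in the frame of return_box below 0.145 m), for 0.2 s.
3. all three cells are in the box (z of each of cell1, cell2, cell3 in the frame of return_box below 0.085 m and x of cell1 in the frame of return_box between -0.055 and 0.055 m and y of cell1 in the frame of return_box between -0.045 and 0.045 m and x of cell2 in the frame of return_box between -0.055 and 0.055 m and y of cell2 in the frame of return_box between -0.045 and 0.045 m and x of cell3 in the frame of return_box between -0.055 and 0.055 m and y of cell3 in the frame of return_box between -0.045 and 0.045 m), for 0.2 s.
At the end, for the whole second after the job is handed in: All three cells are at rest inside the return box's bin (below its top, 85 mm above the desk); the chute stands level (within 4.5 degrees) on its feet on the desk (origin below 8 mm), at rest, released and not touching the box (all of step 3 and height (world z) of chute below 0.008 m and angle between chute's own z axis and vertical below 0.08 rad and linear speed of chute below 0.02 m/s and contact force between chute and return_box below 0.05 N and linear speed of each of cell1, cell2, cell3 below 0.05 m/s).
It fails at once if chute and return box press on each other with more than 25 N (contact force between chute and return_box above 25 N).
It fails at once if the robot's arm or fingers press on the return box with more than 25 N (contact force between any of the fingers, the arm and return_box above 25 N).
It fails at once if the desk stamp is moved more than 30 mm (distance of desk_stamp from where it was at the start of the episode above 0.03 m).
It fails at once if the mug is moved more than 30 mm (distance of mug from where it was at the start of the episode above 0.03 m).
It fails at once if the tape roll is moved more than 30 mm (distance of tape_roll from where it was at the start of the episode above 0.03 m).
It also fails if it takes over 72 s, if anything falls off the work surface, if the arm or the gripper's body presses on something with over 40 N, if the wrist force passes 120 N, or if a joint passes its speed limit or range.

## Robot

A 6-joint arm with a two-finger parallel gripper is mounted at the origin on the work surface. World frame = base frame: x ahead of the robot, y to its left, z up, the work surface at z = 0. Lengths are in m, angles in degrees, forces in N, time in s.
With the tool pointing down it reaches from about 0.375 to 0.9 m from the base axis. Payload 3.1 kg.
Tool frame: the origin (TCP) lies at the very end of the fingers, on their centre line; the grasp point (between the pads) lies bot.grip_point_offset behind it (bot.grip_point_offset is the distance from the TCP to the grasp point, in m); z points along the fingers, y is the line along which they close (so a half turn about z gives the same grasp; the last joint's range is limited). The gripper opens to 87 mm and grips with 3 to 60 N. Pads are 19 mm wide; open, the fingers measure 117 mm over their backs; the gripper's body (75 mm by 190 mm) begins 51 mm behind the grasp point.
Start: joints at [62.768, 30.224, 82.088, -0, 67.689, -10.227], TCP at [0.183, 0.598, 0.192] pointing down, gripper open.
Joint ranges: [-176.69, 176.69], [-43.24, 126.21], [12.49, 139.97], [-82, 262], [0, 151.66], [-163.58, 163.58]. Speed limits (degrees/s): [159.86, 159.86, 180, 180, 180, 180].

## Interface

Orientations are given as a 3x3 rotation matrix whose columns are the frame's x, y, z axes.
In Python, from rig import bot, viewer, ticket gives the robot as it stands.
- The arm moves only by the tool servo_tool, never from a script. Its argument "targets" is a list of rows, each an object with "offset": the shift along the tool's x, y, z in m, a list of three; "dr": the turn, a rotation vector about the tool's x, y, z in degrees, a list of three. In form: [{"offset": [x, y, z], "dr": [ax, ay, az]}, ...]. A call has 1 to 20 rows; each row is the pose to reach, as a shift and turn from the pose commanded when the call began, along the tool's axes at that moment; what a row does not reach only later rows make up. A row lasts 1/12 s, in which the tool goes at most 41.7 mm and 7.16 degrees, less where a joint would pass 70% of its speed; a pose out of reach is approached as far as the arm can. A call with a gripper value outside its range is refused whole. "gripper" is the gripper command: -1 is fully open, 1 is shut, values between are in proportion, set as the call begins (left out, the last holds). The fingers move at their own pace and stop on an object; the grip force is fixed at half the most. Time passes only in rows, so rows that repeat a pose let the fingers close. It gives the time, the measured TCP pose, the force, the opening and the grip force at its end, in the units of the state.
- bot.read_state(): the state, without advancing time (a new reading comes with each control period).
- viewer.capture(name): name is "scene" or "top" or "wrist"; returns a dict with "color" (420x560x3 uint8, red, green, blue), "camera_matrix" (3x3 intrinsics, pixels), "R" (3x3) and "t" (3): a world point X has camera coordinates R X + t. Camera axes: x right, y down, z forward; pixel columns grow to the right and rows downward; lengths in m; the calibration is good to about 2 mm. The wrist camera is an equidistant fisheye: a pixel r from the principal point sees the ray r / f radians off the axis. A picture is of the moment at which its call begins. There is no depth.
- ticket.hand_in(): hands the job in; it is judged then, once.
The state is a dict: "time_s": time; "joint_positions": joint angles; "qvel": joint speeds; "tau": joint torques, N m; "position": TCP position; "tcp_rot": TCP orientation; "force": force on the tool from outside, world axes, zero at the start; "moment": the same for the moment, N m; "opening": opening from 0.0 (shut) to 1.0 (fully open); "grasp_force": force on a finger pad.
Only numpy, scipy, OpenCV 4.12 (cv2) and the standard library are available. Lean on these libraries where they do the work, as an engineer would, in place of code of your own. Each camera call takes 0.05 s, during which the arm holds its last target. There are 200 camera calls.

## Working session

There is one attempt and no reset: what is moved stays moved. The work goes in short steps, Python scripts to look and compute and a tool call to move; the robot and the scene stay as the last step left them, time stands still between calls to the robot, and variables do not carry over. Pictures are saved under pics/ and viewed, at most 10 in all, crops included, and the job is handed in when it is done.

Besides the shell and the picture viewer there is one more tool, called after "Call:" as a command line: name --argument value ..., lists and objects as JSON in quotes. servo_tool: Moves the arm, as the interface text tells. Its arguments: {"type":"object","properties":{"targets":{"type":"array"},"gripper":{"type":"number"}},"required":["targets"]}

```bash
mkdir -p pics; ls; python3 - <<'E'
from rig import bot, viewer, ticket
import cv2,numpy as np
print(bot.read_state(), bot.grip_point_offset)
for n in ("scene","top"):
    c=viewer.capture(n); cv2.imwrite(f"pics/{n}0.png",c["color"][:,:,::-1]); np.savez(f"pics/{n}0.npz",**c)
    print(n,c["camera_matrix"],c["R"],c["t"])
E
```

```text
pics
{'time_s': 0.0, 'joint_positions': array([ 6.27654214e+01,  3.02789648e+01,  8.21562687e+01, -3.82046136e-03,
        6.76902161e+01, -1.02267061e+01]), 'qvel': array([-0.09269848, -0.0772999 ,  0.04161056, -0.03918792, -0.03934677,
       -0.05162835]), 'tau': array([-8.30719864e-05, -4.40043390e+01, -1.76590794e+01,  6.29841350e-02,
        5.83103439e-02, -1.62269948e-04]), 'position': array([0.18242475, 0.59694012, 0.19077239]), 'tcp_rot': array([[-9.56271843e-01,  2.92477803e-01, -9.47144205e-04],
       [ 2.92479153e-01,  9.56269860e-01, -1.97500892e-03],
       [ 3.28079186e-04, -2.16566535e-03, -9.99997601e-01]]), 'force': array([-0.06349393, -0.15755598,  1.23959508]), 'moment': array([0.01602669, 0.00544239, 0.02456442]), 'grasp_force': 0.0, 'opening': 0.9980441356983856} 0.0187
scene [[425.88575498   0.         281.39251701]
 [  0.         425.88575498 213.52122123]
 [  0.           0.           1.        ]] [[-0.13621401  0.99052493  0.01749593]
 [ 0.71701948  0.11075819 -0.68819742]
 [-0.68361451 -0.0811972  -0.72531249]] [ 0.1064068  -0.31583764  1.28624537]
top [[385.27661639   0.         280.39522708]
 [  0.         385.27661639 209.43577865]
 [  0.           0.           1.        ]] [[-1.98221536e-02 -9.99802978e-01 -1.04301690e-03]
 [-9.96563402e-01  1.98418236e-02 -8.04219402e-02]
 [ 8.04267907e-02 -5.54703581e-04 -9.96760364e-01]] [-0.02871422  0.55212963  0.8220284 ]
```

```bash
python3 - <<'E'
import cv2
for n in("scene","top"):
    a=cv2.imread(f"pics/{n}0.png"); cv2.imwrite(f"pics/{n}0b.png",cv2.resize(a,(784,588),interpolation=cv2.INTER_CUBIC))
E
```

```text
(no output)
```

View pics/scene0.png

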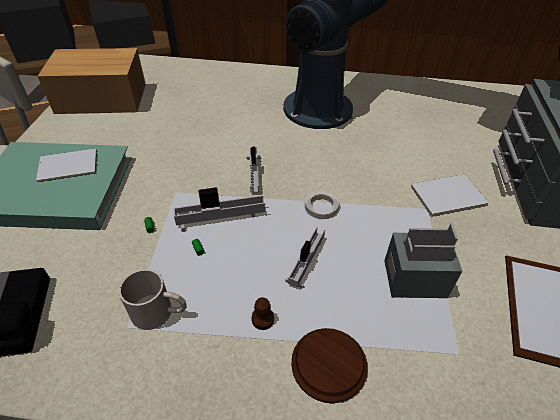

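View pics/top0b.png

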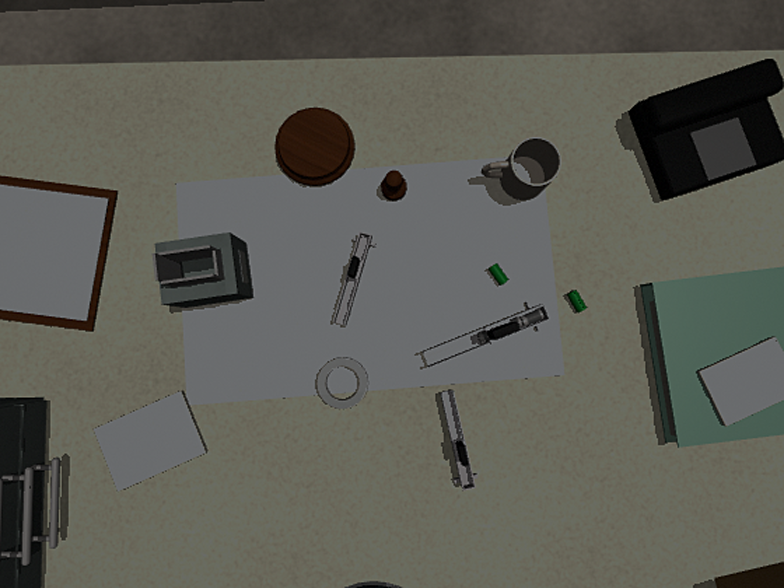

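The top view shows the large chute with its rear at right (545,312) and its nose at left (420,360). The box is at left (200,270), with the neck opening facing it. I'll enlarge both.

```bash
python3 - <<'E'
import cv2,numpy as np
a=cv2.imread("pics/top0.png"); s=cv2.imread("pics/scene0.png")
f=lambda i,x,y,w,h,k:cv2.convertScaleAbs(cv2.resize(i[y:y+h,x:x+w],None,fx=k,fy=k,interpolation=cv2.INTER_CUBIC),alpha=1.6)
t=f(a,290,205,110,65,5) #550x325
b=f(a,105,160,80,65,5) #400x325
cv2.imwrite("pics/c1.png",t); 
can=np.zeros((600,800,3),np.uint8)
can[:260,:440]=f(a,290,205,110,65,4); can[:260,450:770]=f(a,105,160,80,65,4)
can[270:590,:400]=f(s,170,180,100,80,4); can[270:590,410:730]=f(s,382,222,80,80,4)
cv2.imwrite("pics/crop1.png",can)
E
```

```text
(no output)
```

View pics/crop1.png

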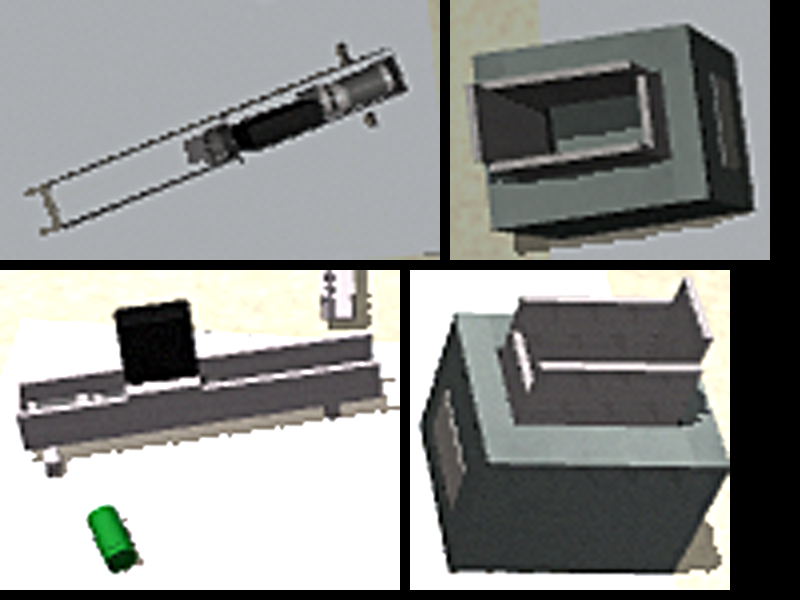

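Crop readings: the bin's top corners and sill are clear in both views (sill at about (640,78)-(655,150) in the upper-right panel). The chute's wall corners are at (390,48), (410,93), (25,190) and (42,233) in the upper-left panel. Next I'll fit poses to both views.

```bash
cat > fit.py <<'E'
import numpy as np
from scipy.optimize import least_squares
C={n:np.load(f"pics/{n}0.npz") for n in("scene","top")}
def proj(n,X):
    c=C[n]; p=X@c["R"].T+c["t"]; p=p@c["camera_matrix"].T; return p[:,:2]/p[:,2:]
def place(q,P):
    c,s=np.cos(q[2]),np.sin(q[2]); return P@np.array([[c,-s,0],[s,c,0],[0,0,1]]).T+[q[0],q[1],0]
E
python3 - <<'E'
from fit import *
T=lambda X,Y:(105+(X-450)/4,160+Y/4); S=lambda X,Y:(382+(X-410)/4,222+(Y-270)/4)
h=lambda h,dz=0:('h',dz)
obs=[("top",(-55,45,90),T(706,198)),("top",(-55,-45,90),T(688,26)),("top",(55,-45,90),T(475,57)),("top",(55,45,90),T(490,230)),
("scene",(-55,45,90),S(457,315)),("scene",(-55,-45,90),S(492,463)),("scene",(55,-45,90),S(728,465)),
("scene",(-36,-22,90),S(515,423)),("scene",(36,-22,90),S(706,426)),
("scene",(-36,-22,(22,)),S(533,366)),("scene",(-36,22,(22,)),S(520,300)),("scene",(-36,18,(0,)),S(513,335)),("scene",(-36,-18,(0,)),S(527,390)),
("top",(-36,-22,(22,)),T(633,64)),("top",(-36,22,(22,)),T(652,150))]
def r(q):
    o=[]
    for n,p,uv in obs:
        z=p[2] if not isinstance(p[2],tuple) else 90+q[3]*1000+p[2][0]
        o.append(proj(n,place(q,np.array([[p[0],p[1],z]])/1e3))[0]-uv)
    return np.ravel(o)
s=least_squares(r,[.5,.3,1.5,.025],loss="soft_l1",x_scale=[.1,.1,1,.01]); print("box",s.x,np.degrees(s.x[2])); print(s.fun.reshape(-1,2).round(1).tolist())
T=lambda X,Y:(290+X/4,205+Y/4); S=lambda X,Y:(170+X/4,180+(Y-270)/4)
obs=[("top",(-100,-13.5,40),T(390,48)),("top",(-100,13.5,40),T(410,93)),("top",(100,-13.5,40),T(25,190)),("top",(100,13.5,40),T(42,233)),
("scene",(100,-13.5,40),S(379,367)),("scene",(100,13.5,40),S(372,336)),("scene",(-100,-13.5,40),S(20,415)),
("scene",(-40,7,90),S(115,308)),("scene",(0,7,90),S(188,300))]
s2=least_squares(r,[.5,-.1,1.7],loss="soft_l1",x_scale=[.1,.1,1]); print("chute",s2.x,np.degrees(s2.x[2])); print(s2.fun.reshape(-1,2).round(1).tolist())
print("grip",place(s2.x,np.array([[-.02,0,.072]])))
E
```

```text
box [0.58742864 0.24510623 1.69573854 0.01578342] 97.15866167522461
[[-0.1, 0.3], [-0.9, -0.3], [-1.4, -0.3], [-0.3, 0.2], [-1.4, -0.8], [-1.8, -0.1], [0.1, 0.6], [0.5, -0.1], [-8.2, -0.1], [1.0, 1.2], [-0.6, -0.9], [-1.2, -0.3], [-0.9, 1.1], [-1.4, -0.5], [-3.5, 0.4]]
chute [ 0.48249321 -0.17853293  1.91974779] 109.99344633037788
[[-0.3, -0.1], [-0.5, 0.5], [3.9, -1.7], [4.3, -0.5], [1.0, -0.5], [0.5, -1.0], [-0.6, 0.3], [0.1, 0.0], [0.7, -0.4]]
grip [[ 0.48933146 -0.19732756  0.072     ]]
```

```bash
cat > mv.py <<'E'
import numpy as np
from scipy.spatial.transform import Rotation as Ro
from rig import bot, viewer, ticket
def rot(yaw,tip=0):
    c,s=np.cos(np.radians(yaw)),np.sin(np.radians(yaw))
    R=np.array([[c,s,0],[s,-c,0],[0,0,-1.]])   # tool x along chute x, z down
    return R@Ro.from_rotvec([0,-np.radians(tip),0]).as_matrix() if tip else R
def delta(p,yaw,tip=0):
    s=bot.read_state(); R=s["tcp_rot"]
    o=R.T@(np.array(p)-s["position"]); d=np.degrees(Ro.from_matrix(R.T@rot(yaw,tip)).as_rotvec())
    print("offset",o.round(4).tolist(),"dr",d.round(2).tolist())
E
python3 - <<'E'
from mv import *
print(rot(0,20)[:,0])  # nose-down should be z<0
delta([.489,-.197,.19],110)
E
```

```text
[ 0.93969262  0.         -0.34202014]
offset [-0.5254, -0.6697, 0.002] dr [-0.11, 0.03, 53.0]
```

Call:
servo_tool --targets '[{"offset":[-0.525,-0.67,0.002],"dr":[0,0,53]},{"offset":[-0.525,-0.67,0.002],"dr":[0,0,53]},{"offset":[-0.525,-0.67,0.002],"dr":[0,0,53]},{"offset":[-0.525,-0.67,0.002],"dr":[0,0,53]},{"offset":[-0.525,-0.67,0.002],"dr":[0,0,53]},{"offset":[-0.525,-0.67,0.002],"dr":[0,0,53]},{"offset":[-0.525,-0.67,0.002],"dr":[0,0,53]},{"offset":[-0.525,-0.67,0.002],"dr":[0,0,53]},{"offset":[-0.525,-0.67,0.002],"dr":[0,0,53]},{"offset":[-0.525,-0.67,0.002],"dr":[0,0,53]},{"offset":[-0.525,-0.67,0.002],"dr":[0,0,53]},{"offset":[-0.525,-0.67,0.002],"dr":[0,0,53]},{"offset":[-0.525,-0.67,0.002],"dr":[0,0,53]},{"offset":[-0.525,-0.67,0.002],"dr":[0,0,53]},{"offset":[-0.525,-0.67,0.002],"dr":[0,0,53]},{"offset":[-0.525,-0.67,0.002],"dr":[0,0,53]},{"offset":[-0.525,-0.67,0.002],"dr":[0,0,53]},{"offset":[-0.525,-0.67,0.002],"dr":[0,0,53]},{"offset":[-0.525,-0.67,0.002],"dr":[0,0,53]},{"offset":[-0.525,-0.67,0.002],"dr":[0,0,53]}]'

```text
time_s: 1.77
position: [0.4824, -0.1819, 0.1895]
tcp_rot: [[-0.341, 0.94, -0.001], [0.94, 0.341, 0.001], [0.001, -0.0, -1.0]]
force: [1.9, 0.6, -0.3]
opening: 1.001
grasp_force: 0.0
```

```bash
python3 - <<'E'
from mv import *
delta([.489,-.197,.19],110)
E
```

```text
offset [-0.0164, 0.0011, -0.0005] dr [-0.02, -0.05, -0.05]
```

Call:
servo_tool --targets '[{"offset":[-0.016,0.001,0],"dr":[0,0,0]},{"offset":[-0.016,0.001,0],"dr":[0,0,0]},{"offset":[-0.016,0.001,0],"dr":[0,0,0]},{"offset":[-0.016,0.001,0],"dr":[0,0,0]}]'

```text
time_s: 2.1
position: [0.4876, -0.1932, 0.1892]
tcp_rot: [[-0.342, 0.94, -0.002], [0.94, 0.342, 0.002], [0.003, -0.001, -1.0]]
force: [-0.2, 0.4, -0.8]
opening: 0.999
grasp_force: 0.0
```

```bash
python3 - <<'E'
from mv import *
import cv2
print(bot.read_state()["position"],bot.read_state()["force"])
c=viewer.capture("wrist"); np.savez("pics/w0.npz",**c); a=c["color"][:,:,::-1]
cv2.imwrite("pics/w0.png",cv2.convertScaleAbs(cv2.resize(a,(784,588)),alpha=1.5)); print(c["camera_matrix"],c["R"],c["t"])
E
```

```text
[ 0.48757963 -0.19319255  0.18917782] [-0.21549692  0.35299835 -0.76100958]
[[325.1922621    0.         277.57663594]
 [  0.         325.1922621  212.50611312]
 [  0.           0.           1.        ]] [[ 9.39512778e-01  3.42513456e-01 -5.21246367e-04]
 [ 3.31836661e-01 -9.09847258e-01  2.49123259e-01]
 [ 8.48538139e-02 -2.34227454e-01 -9.68471647e-01]] [-0.39242934 -0.3677191   0.30124998]
```

View pics/w0.png

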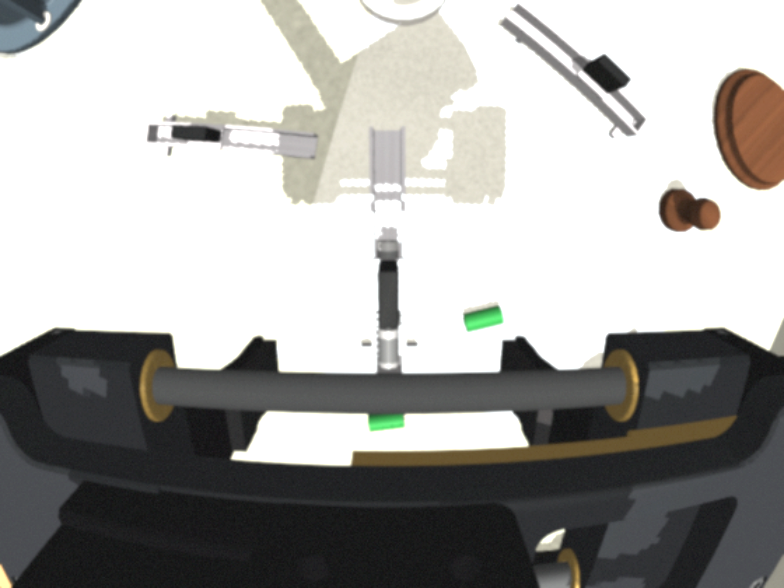

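The wrist view shows the chute centred: its fin is at column 389 and its axis is vertical. The nose edge is at row 128 and the fin's front top edge at row about 262. I'll check the along-chute position.

```bash
python3 - <<'E'
from mv import *
c=np.load("pics/w0.npz"); K=c["camera_matrix"]
def ray(u,v,z):
    d=np.array([u/1.4-K[0,2],v/1.4-K[1,2]])/K[0,0]; r=np.hypot(*d)
    q=np.array([d[0]/r*np.sin(r),d[1]/r*np.sin(r),np.cos(r)]); w=c["R"].T@q; o=-c["R"].T@c["t"]
    return o+w*(z-o[2])/w[2]
u=np.array([np.cos(np.radians(110)),np.sin(np.radians(110)),0])
for n,(a,b,z,x) in dict(fin=(389,262,.09,0),nose=(388,128,.040,.1),noseL=(372,128,.04,.1),noseR=(404,128,.04,.1),reartop=(389,375,.04,-.1),footL=(366,344,.012,-.082)).items():
    p=ray(a,b,z); print(n,p.round(4),"grip est",(p-u*(x+.02)).round(4))
delta([.489,-.197,.053],110)
E
```

```text
fin [ 0.4829 -0.1779  0.09  ] grip est [ 0.4897 -0.1967  0.09  ]
nose [ 0.4503 -0.0908  0.04  ] grip est [ 0.4914 -0.2035  0.04  ]
noseL [ 0.4391 -0.0948  0.04  ] grip est [ 0.4802 -0.2075  0.04  ]
noseR [ 0.4615 -0.0866  0.04  ] grip est [ 0.5025 -0.1994  0.04  ]
reartop [ 0.5181 -0.2743  0.04  ] grip est [ 0.4907 -0.1991  0.04  ]
footL [ 0.4935 -0.2652  0.012 ] grip est [ 0.4723 -0.207   0.012 ]
offset [-0.0047, 0.0, 0.1364] dr [-0.07, -0.12, 0.05]
```

Call:
servo_tool --targets '[{"offset":[-0.006,0,0.03],"dr":[0,0,0]},{"offset":[-0.006,0,0.06],"dr":[0,0,0]},{"offset":[-0.006,0,0.09],"dr":[0,0,0]},{"offset":[-0.006,0,0.11],"dr":[0,0,0]},{"offset":[-0.006,0,0.125],"dr":[0,0,0]},{"offset":[-0.006,0,0.135],"dr":[0,0,0]},{"offset":[-0.006,0,0.136],"dr":[0,0,0]},{"offset":[-0.006,0,0.136],"dr":[0,0,0]},{"offset":[-0.006,0,0.136],"dr":[0,0,0]}]'

```text
time_s: 2.9
position: [0.4915, -0.2001, 0.0547]
tcp_rot: [[-0.343, 0.939, 0.001], [0.939, 0.343, -0.001], [-0.001, 0.001, -1.0]]
force: [0.3, -0.0, -0.2]
opening: 1.004
grasp_force: 0.0
```

Call:
servo_tool --gripper 1 --targets '[{"offset":[0,0,0],"dr":[0,0,0]},{"offset":[0,0,0],"dr":[0,0,0]},{"offset":[0,0,0],"dr":[0,0,0]},{"offset":[0,0,0],"dr":[0,0,0]},{"offset":[0,0,0],"dr":[0,0,0]},{"offset":[0,0,0],"dr":[0,0,0]},{"offset":[0,0,0],"dr":[0,0,0]},{"offset":[0,0,0],"dr":[0,0,0]},{"offset":[0,0,0],"dr":[0,0,0]},{"offset":[0,0,0],"dr":[0,0,0]},{"offset":[0,0,0],"dr":[0,0,0]},{"offset":[0,0,0],"dr":[0,0,0]}]'

```text
time_s: 3.9
position: [0.4908, -0.2002, 0.0538]
tcp_rot: [[-0.342, 0.94, -0.0], [0.94, 0.342, 0.0], [0.0, -0.0, -1.0]]
force: [0.0, -0.6, 0.2]
opening: 0.171
grasp_force: 0.4
```

Call:
servo_tool --targets '[{"offset":[0,0,0],"dr":[0,0,0]},{"offset":[0,0,0],"dr":[0,0,0]},{"offset":[0,0,0],"dr":[0,0,0]},{"offset":[0,0,0],"dr":[0,0,0]},{"offset":[0,0,0],"dr":[0,0,0]},{"offset":[0,0,-0.001],"dr":[0,0,0]},{"offset":[0,0,-0.002],"dr":[0,0,0]},{"offset":[0,0,-0.004],"dr":[0,0,0]},{"offset":[0,0,-0.007],"dr":[0,0,0]},{"offset":[0,0,-0.011],"dr":[0,0,0]},{"offset":[0,0,-0.015],"dr":[0,0,0]},{"offset":[0,0,-0.018],"dr":[0,0,0]},{"offset":[0,0,-0.02],"dr":[0,0,0]},{"offset":[0,0,-0.02],"dr":[0,0,0]},{"offset":[0,0,-0.02],"dr":[0,0,0]}]'

```text
time_s: 5.15
position: [0.491, -0.2003, 0.074]
tcp_rot: [[-0.342, 0.94, 0.0], [0.94, 0.342, -0.0], [-0.0, 0.0, -1.0]]
force: [0.3, -0.1, -3.7]
opening: 0.151
grasp_force: 30.0
```

```bash
python3 - <<'E'
from mv import *
delta([.491,-.2003,.21],110); delta([.6116,.0526,.21],97.2)
E
```

```text
offset [-0.0001, 0.0001, -0.136] dr [0.01, 0.02, -0.0]
offset [0.1964, 0.1999, -0.136] dr [0.02, 0.02, 12.8]
```

Call:
servo_tool --targets '[{"offset":[0,0,-0.006],"dr":[0,0,0]},{"offset":[0,0,-0.018],"dr":[0,0,0]},{"offset":[0,0,-0.035],"dr":[0,0,0]},{"offset":[0,0,-0.055],"dr":[0,0,0]},{"offset":[0,0,-0.075],"dr":[0,0,0]},{"offset":[0,0,-0.095],"dr":[0,0,0]},{"offset":[0.003,0.003,-0.112],"dr":[0,0,0.2]},{"offset":[0.01,0.01,-0.126],"dr":[0,0,0.6]},{"offset":[0.02,0.02,-0.133],"dr":[0,0,1.3]},{"offset":[0.034,0.035,-0.136],"dr":[0,0,2.3]},{"offset":[0.052,0.053,-0.136],"dr":[0,0,3.4]},{"offset":[0.07,0.071,-0.136],"dr":[0,0,4.6]},{"offset":[0.088,0.089,-0.136],"dr":[0,0,5.8]},{"offset":[0.106,0.108,-0.136],"dr":[0,0,7]},{"offset":[0.124,0.126,-0.136],"dr":[0,0,8.2]},{"offset":[0.142,0.145,-0.136],"dr":[0,0,9.3]},{"offset":[0.158,0.161,-0.136],"dr":[0,0,10.3]},{"offset":[0.172,0.175,-0.136],"dr":[0,0,11.2]},{"offset":[0.183,0.186,-0.136],"dr":[0,0,11.9]},{"offset":[0.19,0.194,-0.136],"dr":[0,0,12.4]}]'

```text
time_s: 6.82
position: [0.608, 0.0467, 0.2096]
tcp_rot: [[-0.133, 0.991, -0.001], [0.991, 0.133, 0.001], [0.001, -0.001, -1.0]]
force: [0.1, -0.2, -3.2]
opening: 0.156
grasp_force: 30.0
```

Call:
servo_tool --targets '[{"offset":[0.004,0.005,0],"dr":[0,0,0.3]},{"offset":[0.005,0.007,0],"dr":[0,0,0.4]},{"offset":[0.005,0.007,0],"dr":[0,0,0.4]},{"offset":[0.005,0.007,0],"dr":[0,0,0.4]},{"offset":[0.005,0.007,0],"dr":[0,0,0.4]}]'

```text
time_s: 7.23
position: [0.614, 0.0497, 0.2097]
tcp_rot: [[-0.124, 0.992, -0.001], [0.992, 0.124, -0.0], [-0.0, -0.001, -1.0]]
force: [0.2, 0.8, -3.9]
opening: 0.152
grasp_force: 30.0
```

```bash
python3 - <<'E'
from mv import *
import cv2
s=bot.read_state();print(s["position"],s["force"],s["moment"],s["opening"]); print(s["joint_positions"])
for n in("wrist","scene"):
    c=viewer.capture(n); np.savez(f"pics/{n}1.npz",**c); a=c["color"][:,:,::-1]
    if n=="wrist": cv2.imwrite("pics/w1.png",cv2.convertScaleAbs(cv2.resize(a,(784,588)),alpha=1.5))
    else: cv2.imwrite("pics/s1.png",cv2.convertScaleAbs(cv2.resize(a[130:310,310:500],None,fx=4,fy=3.3,interpolation=cv2.INTER_CUBIC)[:, :],alpha=1.3))
E
```

```text
[0.61401458 0.04971446 0.20969456] [ 0.1984043   0.81102793 -3.94641994] [-0.10624542 -0.01234736 -0.03479798] 0.152476129495619
[-5.74095985e+00  2.84546168e+01  8.22488690e+01 -2.08242250e-02
  6.93416863e+01 -1.28822783e+01]
```

View pics/w1.png

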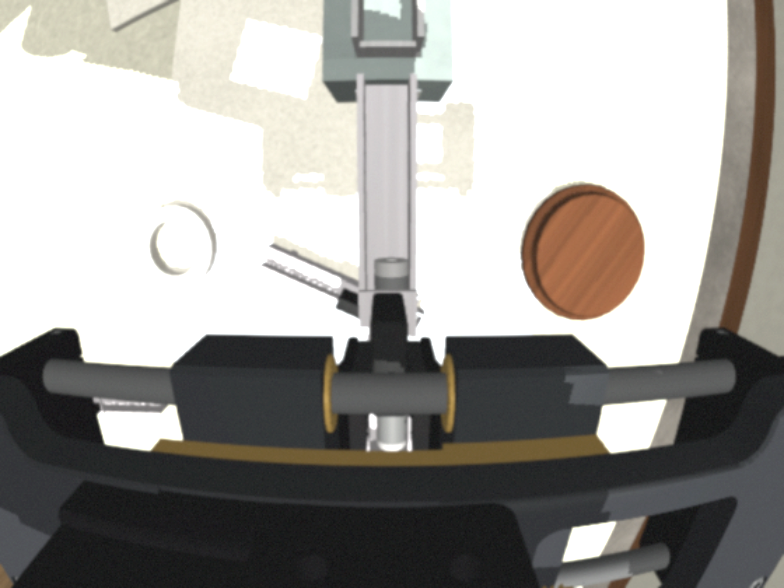

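View pics/s1.png

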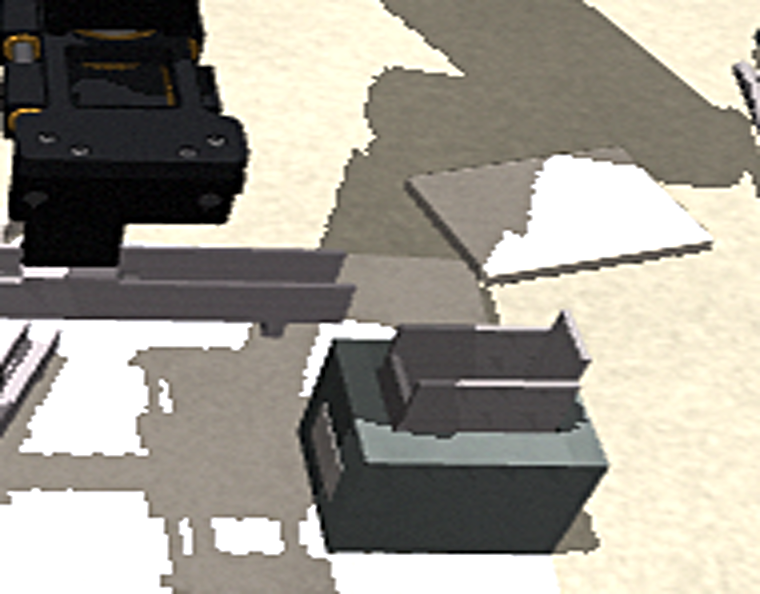

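The wrist view shows the nose edge at row 78, columns 360-415, the bin's front top edge at row 82, columns 325-451, and the sill at row about 44, columns 357-424. The scene crop shows the nose ahead of and above the sill. I'll refit the box with all the views.

```bash
cat >> fit.py <<'E'
import os
W=np.load("pics/wrist1.npz")
def projw(X):
    p=X@W["R"].T+W["t"]; r=np.linalg.norm(p[:,:2],axis=1); th=np.arctan2(r,p[:,2]); K=W["camera_matrix"]
    return p[:,:2]/r[:,None]*th[:,None]*K[0,0]+K[:2,2]
E
python3 - <<'E'
from fit import *
T=lambda X,Y:(105+(X-450)/4,160+Y/4); S=lambda X,Y:(382+(X-410)/4,222+(Y-270)/4)
S2=lambda X,Y:(310+X/4,130+Y/3.3); V=lambda X,Y:(X/1.4,Y/1.4)
obs=[("top",(-55,45,90),T(706,198)),("top",(-55,-45,90),T(688,26)),("top",(55,-45,90),T(475,57)),("top",(55,45,90),T(490,230)),
("scene",(-55,45,90),S(457,315)),("scene",(-55,-45,90),S(492,463)),("scene",(55,-45,90),S(728,465)),
("scene",(-55,45,90),S2(335,340)),("scene",(-55,-45,90),S2(362,465)),("scene",(55,-45,90),S2(607,465)),
("scene",(-36,-22,90),S(515,423)),("scene",(-36,-22,90),S2(400,428)),
("scene",(-36,-22,(22,)),S(533,366)),("scene",(-36,22,(22,)),S(520,300)),("scene",(-36,18,(0,)),S(513,335)),("scene",(-36,-18,(0,)),S(527,390)),
("scene",(-36,-22,(22,)),S2(418,384)),("scene",(-36,22,(22,)),S2(402,325)),
("top",(-36,-22,(22,)),T(633,64)),("top",(-36,22,(22,)),T(652,150)),
("wrist",(-55,45,90),V(323,81)),("wrist",(-55,-45,90),V(451,81)),
("wrist",(-36,18,(0,)),V(361,47)),("wrist",(-36,-18,(0,)),V(416,47))]
def r(q):
    o=[]
    for n,p,uv in obs:
        z=p[2] if not isinstance(p[2],tuple) else 90+q[3]*1000+p[2][0]
        X=place(q,np.array([[p[0],p[1],z]])/1e3)
        o.append((projw(X) if n=="wrist" else proj(n,X))[0]-uv)
    return np.ravel(o)
s=least_squares(r,[.59,.24,1.7,.02],loss="soft_l1",x_scale=[.1,.1,1,.01]); print(s.x,np.degrees(s.x[2]))
for o,f in zip(obs,s.fun.reshape(-1,2)): print(o[0],o[1],f.round(1))
P=place(s.x,np.array([[-.036,0,.09]])); print("boxfront",P)
# nose check in wrist: measured nose walls top corners
st=np.array([.61401458,.04971446,.20969456]);b=np.array([np.cos(s.x[2]),np.sin(s.x[2]),0])
for dx in(.12,.122,.124): print(dx,projw((st+b*dx+[0,0,-.0138])[None])*1.4)
E
```

```text
[0.58836998 0.24410231 1.70421231 0.01697262] 97.64417248799158
top (-55, 45, 90) [ 0.6 -0.4]
top (-55, -45, 90) [-0.6 -1. ]
top (55, -45, 90) [-1.1 -0.5]
top (55, 45, 90) [ 0.4 -0.1]
scene (-55, 45, 90) [-2.1 -0.4]
scene (-55, -45, 90) [-2.1  0.4]
scene (55, -45, 90) [-0.3  0.7]
scene (-55, 45, 90) [-2.1 -0.1]
scene (-55, -45, 90) [-0.1 -0.2]
scene (55, -45, 90) [-0.5  0.6]
scene (-36, -22, 90) [0.1 0.3]
scene (-36, -22, 90) [-1.6  0.9]
scene (-36, -22, (22,)) [0.8 1.2]
scene (-36, 22, (22,)) [-1.  -0.9]
scene (-36, 18, (0,)) [-1.6 -0.3]
scene (-36, -18, (0,)) [-1.1  1.1]
scene (-36, -22, (22,)) [-1.   0.9]
scene (-36, 22, (22,)) [-2.   0.1]
top (-36, -22, (22,)) [-1.2 -1.3]
top (-36, 22, (22,)) [-3.1 -0.3]
wrist (-55, 45, 90) [-1.6 -1. ]
wrist (-55, -45, 90) [ 0.9 -1.9]
wrist (-36, 18, (0,)) [-1.9 -1.2]
wrist (-36, -18, (0,)) [-1.5 -1.6]
boxfront [[0.59315872 0.20842223 0.09      ]]
0.12 [[384.80744099  70.07735598]]
0.122 [[384.77373206  65.95954437]]
0.124 [[384.74028792  61.8610082 ]]
```

```bash
python3 - <<'E'
from fit import *
st=np.array([.61401458,.04971446,.20969456]);q=np.radians(97.15);b=np.array([np.cos(q),np.sin(q),0]);n=np.array([-b[1],b[0],0])
for dx in(.116,.12,.124):
    for y in(-.0135,.0135): 
        X=(st+b*dx+n*y+[0,0,-.0138])[None]; print(dx,y,proj("scene",X).round(1), (projw(X)*1.4).round(0))
print("obs scene (398.75,217) far (397.5,206.4); wrist walls top ends")
from mv import *
for x in (-.022,-.018):
  nose=st+b*(.1-x)
  bf=np.array([.5932,.2084,.09]); print("nose rel sill outer (along, lat)",(nose-bf)@b,(nose-bf)@n)
E
```

```text
0.116 -0.0135 [[395.9 217.9]] [[417.  79.]]
0.116 0.0135 [[393.1 206.4]] [[357.  79.]]
0.12 -0.0135 [[398.2 217.9]] [[417.  70.]]
0.12 0.0135 [[395.5 206.4]] [[357.  70.]]
0.124 -0.0135 [[400.6 218. ]] [[417.  62.]]
0.124 0.0135 [[397.8 206.5]] [[357.  62.]]
obs scene (398.75,217) far (397.5,206.4); wrist walls top ends
nose rel sill outer (along, lat) -0.038042289932106864 -0.0009015425422312604
nose rel sill outer (along, lat) -0.04204228993210685 -0.0009015425422312607
```

Call:
servo_tool --targets '[{"offset":[0.003,0,0],"dr":[0,0,0]},{"offset":[0.009,0,0],"dr":[0,0,0]},{"offset":[0.017,0,0],"dr":[0,0,0]},{"offset":[0.026,0,0],"dr":[0,0,0]},{"offset":[0.036,0,0.002],"dr":[0,0,0]},{"offset":[0.046,0,0.006],"dr":[0,0,0]},{"offset":[0.054,0,0.012],"dr":[0,0,0]},{"offset":[0.059,0,0.018],"dr":[0,0,0]},{"offset":[0.06,0,0.024],"dr":[0,0,0]},{"offset":[0.06,0,0.029],"dr":[0,0,0]},{"offset":[0.06,0,0.032],"dr":[0,0,0]},{"offset":[0.06,0,0.032],"dr":[0,0,0]},{"offset":[0.06,0,0.032],"dr":[0,0,0]},{"offset":[0.06,0,0.032],"dr":[0,0,0]}]'

```text
time_s: 8.5
position: [0.6074, 0.1096, 0.178]
tcp_rot: [[-0.125, 0.992, 0.001], [0.992, 0.125, -0.0], [-0.0, 0.001, -1.0]]
force: [1.2, 0.4, -2.6]
opening: 0.156
grasp_force: 30.0
```

```bash
python3 - <<'E'
from mv import *
import cv2
s=bot.read_state();print(s["position"],s["force"],s["moment"])
can=np.zeros((560,790,3),np.uint8)
for n,(x,y,w,h),X in(("wrist",(200,0,160,140),0),("scene",(350,170,130,140),400)):
    c=viewer.capture(n); np.savez(f"pics/{n}2.npz",**c); a=np.ascontiguousarray(c["color"][:,:,::-1][y:y+h,x:x+w])
    k=cv2.resize(a,None,fx=390/w,fy=390/w,interpolation=cv2.INTER_CUBIC); can[:k.shape[0],X:X+390]=cv2.convertScaleAbs(k,alpha=1.5)
cv2.imwrite("pics/ws2.png",can[:430])
E
```

```text
[0.60741525 0.10956859 0.17799865] [ 1.24357702  0.41819279 -2.60341792] [-0.10416039  0.01969039 -0.00857119]
```

View pics/ws2.png

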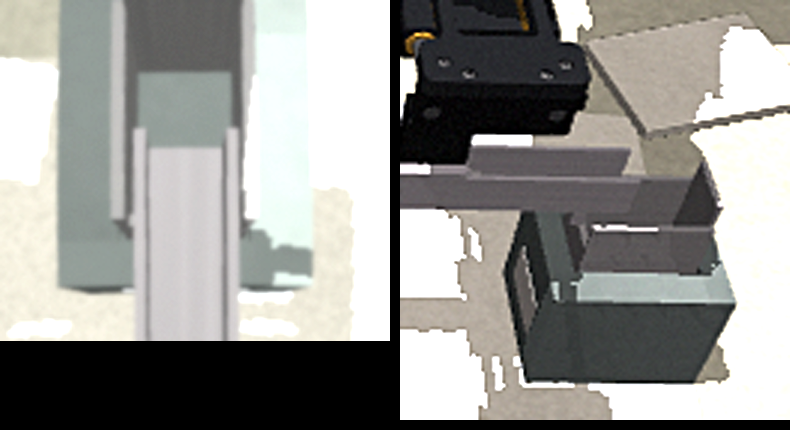

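The wrist panel shows the nose (columns 133-238) centred between the neck walls (columns 112-252). The scene panel shows the chute above and inside the mouth. Lowering.

Call:
servo_tool --targets '[{"offset":[0,0,0.001],"dr":[0,0,0]},{"offset":[0,0,0.002],"dr":[0,0,0]},{"offset":[0,0,0.003],"dr":[0,0,0]},{"offset":[0,0,0.004],"dr":[0,0,0]},{"offset":[0,0,0.005],"dr":[0,0,0]},{"offset":[0,0,0.006],"dr":[0,0,0]},{"offset":[0,0,0.007],"dr":[0,0,0]},{"offset":[0,0,0.008],"dr":[0,0,0]},{"offset":[0,0,0.008],"dr":[0,0,0]},{"offset":[0,0,0.008],"dr":[0,0,0]}]'

```text
time_s: 9.43
position: [0.6069, 0.1101, 0.1697]
tcp_rot: [[-0.125, 0.992, -0.0], [0.992, 0.125, 0.0], [0.0, -0.0, -1.0]]
force: [-1.3, 0.0, -3.7]
opening: 0.157
grasp_force: 30.0
```

Call:
servo_tool --targets '[{"offset":[0,0,0.001],"dr":[0,0,0]},{"offset":[0,0,0.002],"dr":[0,0,0]},{"offset":[0,0,0.003],"dr":[0,0,0]},{"offset":[0,0,0.004],"dr":[0,0,0]},{"offset":[0,0,0.005],"dr":[0,0,0]},{"offset":[0,0,0.006],"dr":[0,0,0]},{"offset":[0,0,0.006],"dr":[0,0,0]},{"offset":[0,0,0.006],"dr":[0,0,0]}]'

```text
time_s: 10.1
position: [0.6069, 0.11, 0.1637]
tcp_rot: [[-0.125, 0.992, -0.0], [0.992, 0.125, -0.0], [0.0, -0.0, -1.0]]
force: [-0.5, -0.1, -4.3]
opening: 0.152
grasp_force: 30.0
```

```bash
python3 - <<'E'
from mv import *
s=bot.read_state();print(s["position"],s["force"],s["moment"])
E
```

```text
[0.6069307  0.11003982 0.16368897] [-0.46311821 -0.06236523 -4.31363436] [-0.15006254  0.06292871  0.02341842]
```

Call:
servo_tool --targets '[{"offset":[0,0,0.001],"dr":[0,0,0]},{"offset":[0,0,0.002],"dr":[0,0,0]},{"offset":[0,0,0.003],"dr":[0,0,0]},{"offset":[0,0,0.004],"dr":[0,0,0]},{"offset":[0,0,0.005],"dr":[0,0,0]},{"offset":[0,0,0.005],"dr":[0,0,0]}]'

```text
time_s: 10.6
position: [0.6068, 0.11, 0.1585]
tcp_rot: [[-0.125, 0.992, -0.001], [0.992, 0.125, -0.0], [0.0, -0.001, -1.0]]
force: [-0.4, -0.4, -3.5]
opening: 0.16
grasp_force: 30.0
```

```bash
cat > st.py <<'E'
from mv import *
s=bot.read_state();print(s["position"].round(4),s["force"].round(2),s["moment"].round(3))
E
python3 st.py
```

```text
[0.6068 0.11   0.1585] [-0.38 -0.37 -3.52] [-0.087  0.03   0.003]
```

Call:
servo_tool --targets '[{"offset":[0,0,0.001],"dr":[0,0,0]},{"offset":[0,0,0.002],"dr":[0,0,0]},{"offset":[0,0,0.003],"dr":[0,0,0]},{"offset":[0,0,0.003],"dr":[0,0,0]}]'

```text
time_s: 10.93
position: [0.6068, 0.11, 0.1555]
tcp_rot: [[-0.125, 0.992, -0.0], [0.992, 0.125, 0.0], [0.0, -0.0, -1.0]]
force: [-0.2, -0.6, -3.7]
opening: 0.153
grasp_force: 30.0
```

```bash
python3 st.py
```

```text
[0.6068 0.11   0.1555] [-0.16 -0.58 -3.67] [-0.129  0.096 -0.   ]
```

Call:
servo_tool --targets '[{"offset":[0,0,0.001],"dr":[0,0,0]},{"offset":[0,0,0.002],"dr":[0,0,0]},{"offset":[0,0,0.003],"dr":[0,0,0]},{"offset":[0,0,0.003],"dr":[0,0,0]}]'

```text
time_s: 11.27
position: [0.6068, 0.11, 0.1525]
tcp_rot: [[-0.125, 0.992, -0.001], [0.992, 0.125, -0.0], [0.0, -0.001, -1.0]]
force: [0.2, 0.3, -3.9]
opening: 0.157
grasp_force: 30.0
```

```bash
python3 st.py
```

```text
[0.6068 0.11   0.1525] [ 0.2   0.27 -3.9 ] [-0.119  0.041  0.03 ]
```

Call:
servo_tool --targets '[{"offset":[0,0,0.001],"dr":[0,0,0]},{"offset":[0,0,0.002],"dr":[0,0,0]},{"offset":[0,0,0.002],"dr":[0,0,0]}]'

```text
time_s: 11.52
position: [0.6068, 0.11, 0.1506]
tcp_rot: [[-0.125, 0.992, -0.0], [0.992, 0.125, 0.0], [0.0, -0.0, -1.0]]
force: [-0.4, 0.2, -3.0]
opening: 0.156
grasp_force: 30.0
```

```bash
python3 st.py
```

```text
[0.6068 0.11   0.1506] [-0.37  0.17 -2.99] [-0.074  0.082  0.024]
```

Call:
servo_tool --targets '[{"offset":[0,0,0.001],"dr":[0,0,0]},{"offset":[0,0,0.002],"dr":[0,0,0]},{"offset":[0,0,0.002],"dr":[0,0,0]}]'

```text
time_s: 11.77
position: [0.607, 0.11, 0.1487]
tcp_rot: [[-0.125, 0.992, -0.0], [0.992, 0.125, 0.0], [0.0, -0.0, -1.0]]
force: [0.7, 0.6, -3.7]
opening: 0.154
grasp_force: 30.0
```

```bash
python3 st.py
```

```text
[0.607  0.11   0.1487] [ 0.73  0.62 -3.74] [-0.068 -0.043 -0.039]
```

Call:
servo_tool --targets '[{"offset":[0,0,0.001],"dr":[0,0,0]},{"offset":[0,0,0.002],"dr":[0,0,0]},{"offset":[0,0,0.002],"dr":[0,0,0]}]'

```text
time_s: 12.02
position: [0.6072, 0.1099, 0.147]
tcp_rot: [[-0.125, 0.992, 0.001], [0.992, 0.125, -0.0], [-0.0, 0.001, -1.0]]
force: [0.1, -0.5, -0.9]
opening: 0.154
grasp_force: 30.0
```

```bash
python3 st.py
```

```text
[0.6072 0.1099 0.147 ] [ 0.06 -0.45 -0.91] [-0.033  0.022  0.031]
```

Call:
servo_tool --targets '[{"offset":[0,0,0.0005],"dr":[0,0,0]},{"offset":[0,0,0.0005],"dr":[0,0,0]},{"offset":[0,0,0.0005],"dr":[0,0,0]},{"offset":[0,0,0.0005],"dr":[0,0,0]},{"offset":[0,0,0.0005],"dr":[0,0,0]}]'

```text
time_s: 12.43
position: [0.6072, 0.11, 0.1465]
tcp_rot: [[-0.125, 0.992, 0.0], [0.992, 0.125, -0.0], [-0.0, 0.0, -1.0]]
force: [0.5, -0.9, -0.6]
opening: 0.156
grasp_force: 30.0
```

```bash
python3 st.py;python3 - <<'E'
from mv import *
import cv2
can=np.zeros((560,790,3),np.uint8)
for n,(x,y,w,h),X in(("wrist",(200,0,160,140),0),("scene",(350,170,130,140),400)):
    c=viewer.capture(n); a=np.ascontiguousarray(c["color"][:,:,::-1][y:y+h,x:x+w])
    k=cv2.resize(a,None,fx=390/w,fy=390/w,interpolation=cv2.INTER_CUBIC); can[:k.shape[0],X:X+390]=cv2.convertScaleAbs(k,alpha=1.5)
cv2.imwrite("pics/ws3.png",can[:430])
E
```

```text
[0.6072 0.11   0.1465] [ 0.48 -0.95 -0.62] [-0.061  0.016 -0.039]
```

View pics/ws3.png

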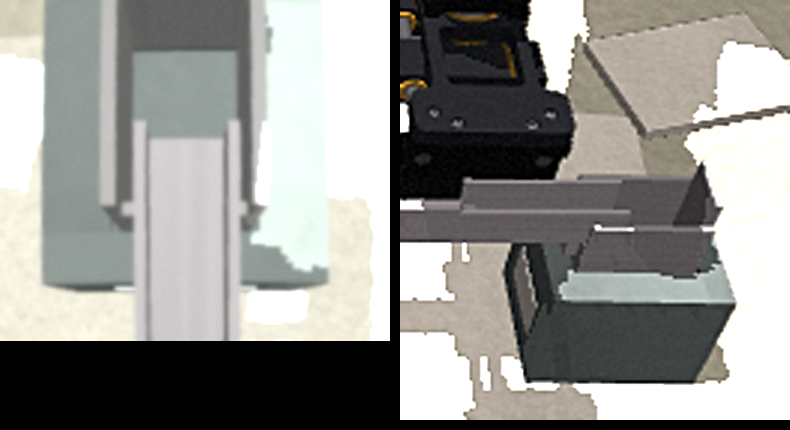

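The sill now carries about 3 N, the chute is level and the nose is inside the mouth (nose edge at row 137, sill at row 208 in the wrist panel). I'll tip about the sill contact in steps.

Call:
servo_tool --targets '[{"offset":[0.001,0,-0.0022],"dr":[0,-1.25,0]},{"offset":[0.002,0,-0.0044],"dr":[0,-2.5,0]},{"offset":[0.003,0,-0.0067],"dr":[0,-3.75,0]},{"offset":[0.0041,0,-0.0089],"dr":[0,-5,0]},{"offset":[0.0041,0,-0.0089],"dr":[0,-5,0]},{"offset":[0.0041,0,-0.0089],"dr":[0,-5,0]}]'

```text
time_s: 13.03
position: [0.6063, 0.115, 0.1551]
tcp_rot: [[-0.126, 0.992, 0.011], [0.988, 0.126, -0.086], [-0.087, 0.0, -0.996]]
force: [0.2, 1.1, -1.3]
opening: 0.156
grasp_force: 30.0
```

```bash
python3 st.py
```

```text
[0.6063 0.115  0.1551] [ 0.25  1.11 -1.33] [ 0.23  -0.032  0.008]
```

Call:
servo_tool --targets '[{"offset":[0.001,0,-0.0022],"dr":[0,-1.25,0]},{"offset":[0.002,0,-0.0044],"dr":[0,-2.5,0]},{"offset":[0.003,0,-0.0066],"dr":[0,-3.75,0]},{"offset":[0.0041,0,-0.0087],"dr":[0,-5,0]},{"offset":[0.0041,0,-0.0087],"dr":[0,-5,0]}]'

```text
time_s: 13.45
position: [0.6059, 0.1202, 0.1639]
tcp_rot: [[-0.125, 0.992, 0.023], [0.977, 0.127, -0.173], [-0.175, 0.001, -0.985]]
force: [0.2, -0.6, -1.4]
opening: 0.153
grasp_force: 30.0
```

```bash
python3 st.py
```

```text
[0.6059 0.1202 0.1639] [ 0.18 -0.62 -1.37] [ 0.182  0.078 -0.043]
```

Good. On to 15.5 degrees, with a hold.

Call:
servo_tool --targets '[{"offset":[0.001,0,-0.0022],"dr":[0,-1.25,0]},{"offset":[0.002,0,-0.0044],"dr":[0,-2.5,0]},{"offset":[0.003,0,-0.0066],"dr":[0,-3.75,0]},{"offset":[0.0041,0,-0.0087],"dr":[0,-5,0]},{"offset":[0.0041,0,-0.0087],"dr":[0,-5,0]},{"offset":[0.0041,0,-0.0087],"dr":[0,-5,0]},{"offset":[0.0041,0,-0.0087],"dr":[0,-5,0]},{"offset":[0.0041,0,-0.0087],"dr":[0,-5,0]}]'

```text
time_s: 14.12
position: [0.605, 0.1244, 0.1711]
tcp_rot: [[-0.121, 0.992, 0.032], [0.958, 0.125, -0.256], [-0.258, -0.0, -0.966]]
force: [-0.1, 0.5, -2.3]
opening: 0.154
grasp_force: 30.0
```

```bash
python3 st.py
```

```text
[0.605  0.1244 0.1711] [-0.13  0.46 -2.27] [0.508 0.099 0.052]
```

Call:
servo_tool --targets '[{"offset":[0.001,0,-0.0021],"dr":[0,-1.25,0]},{"offset":[0.002,0,-0.0042],"dr":[0,-2.5,0]},{"offset":[0.003,0,-0.0063],"dr":[0,-3.75,0]},{"offset":[0.0041,0,-0.0084],"dr":[0,-5,0]},{"offset":[0.0041,0,-0.0084],"dr":[0,-5,0]},{"offset":[0.0041,0,-0.0084],"dr":[0,-5,0]},{"offset":[0.0041,0,-0.0084],"dr":[0,-5,0]}]'

```text
time_s: 14.7
position: [0.6044, 0.1309, 0.1783]
tcp_rot: [[-0.118, 0.992, 0.043], [0.932, 0.126, -0.339], [-0.342, 0.0, -0.94]]
force: [-0.6, 0.3, -1.3]
opening: 0.155
grasp_force: 30.0
```

```bash
python3 st.py
```

```text
[0.6044 0.1309 0.1783] [-0.58  0.32 -1.29] [0.551 0.097 0.03 ]
```

Call:
servo_tool --targets '[{"offset":[0.001,0,-0.0022],"dr":[0,-1.25,0]},{"offset":[0.002,0,-0.0044],"dr":[0,-2.5,0]},{"offset":[0.003,0,-0.0066],"dr":[0,-3.75,0]},{"offset":[0.0041,0,-0.0087],"dr":[0,-5,0]},{"offset":[0.0052,0,-0.0108],"dr":[0,-6.2,0]},{"offset":[0.0062,0,-0.0128],"dr":[0,-7.4,0]},{"offset":[0.0062,0,-0.0128],"dr":[0,-7.4,0]},{"offset":[0.0062,0,-0.0128],"dr":[0,-7.4,0]},{"offset":[0.0062,0,-0.0128],"dr":[0,-7.4,0]},{"offset":[0.0062,0,-0.0128],"dr":[0,-7.4,0]},{"offset":[0.0062,0,-0.0128],"dr":[0,-7.4,0]},{"offset":[0.0062,0,-0.0128],"dr":[0,-7.4,0]},{"offset":[0.0062,0,-0.0128],"dr":[0,-7.4,0]},{"offset":[0.0062,0,-0.0128],"dr":[0,-7.4,0]}]'

```text
time_s: 15.87
position: [0.6031, 0.1404, 0.1884]
tcp_rot: [[-0.111, 0.992, 0.058], [0.881, 0.125, -0.457], [-0.46, -0.0, -0.888]]
force: [-0.1, 1.3, -1.7]
opening: 0.159
grasp_force: 30.0
```

```bash
python3 st.py;python3 - <<'E'
from mv import *
import cv2
can=np.zeros((560,790,3),np.uint8)
for n,(x,y,w,h),X in(("wrist",(190,0,180,250),0),("scene",(310,130,170,180),400)):
    c=viewer.capture(n); a=np.ascontiguousarray(c["color"][:,:,::-1][y:y+h,x:x+w])
    k=cv2.resize(a,None,fx=390/w,fy=390/w,interpolation=cv2.INTER_CUBIC); can[:k.shape[0],X:X+390]=cv2.convertScaleAbs(k,alpha=1.5)
cv2.imwrite("pics/ws4.png",can)
E
```

```text
[0.6031 0.1404 0.1884] [-0.11  1.33 -1.74] [ 0.629  0.046 -0.004]
```

View pics/ws4.png

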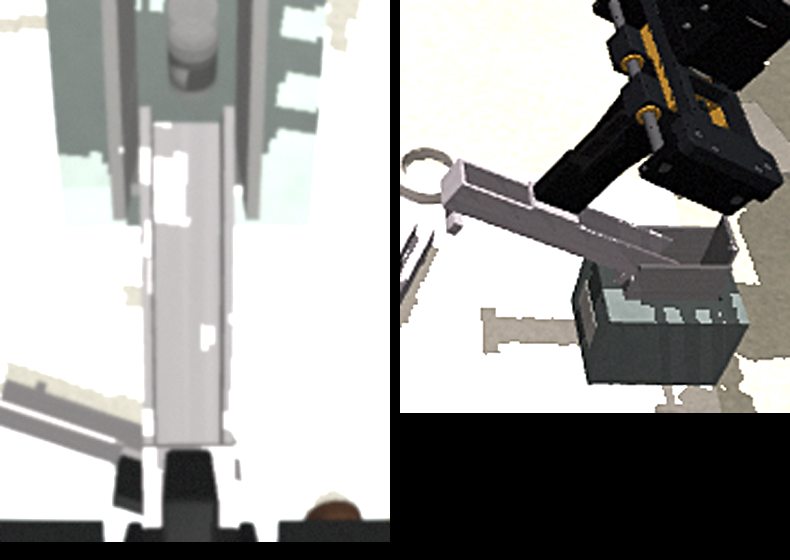

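Picture: a cell is inside the neck at wrist panel (190,40), and the channel ahead of the fin is empty. I'll tip a little more and wait, so that all three are surely out.

Call:
servo_tool --targets '[{"offset":[0.001,0,-0.0022],"dr":[0,-1.25,0]},{"offset":[0.002,0,-0.0044],"dr":[0,-2.5,0]},{"offset":[0.003,0,-0.0067],"dr":[0,-3.75,0]},{"offset":[0.0041,0,-0.0089],"dr":[0,-5,0]},{"offset":[0.0041,0,-0.0089],"dr":[0,-5,0]},{"offset":[0.0041,0,-0.0089],"dr":[0,-5,0]},{"offset":[0.0041,0,-0.0089],"dr":[0,-5,0]},{"offset":[0.0041,0,-0.0089],"dr":[0,-5,0]},{"offset":[0.0041,0,-0.0089],"dr":[0,-5,0]},{"offset":[0.0041,0,-0.0089],"dr":[0,-5,0]},{"offset":[0.0041,0,-0.0089],"dr":[0,-5,0]},{"offset":[0.0041,0,-0.0089],"dr":[0,-5,0]},{"offset":[0.0041,0,-0.0089],"dr":[0,-5,0]},{"offset":[0.0041,0,-0.0089],"dr":[0,-5,0]}]'

```text
time_s: 17.13
position: [0.6021, 0.1482, 0.1943]
tcp_rot: [[-0.106, 0.992, 0.067], [0.838, 0.125, -0.532], [-0.536, -0.0, -0.844]]
force: [-0.3, 0.9, -2.9]
opening: 0.154
grasp_force: 30.0
```

```bash
python3 - <<'E'
from mv import *
import cv2
s=bot.read_state();print(s["position"].round(4),s["force"].round(2),s["moment"].round(3))
can=np.zeros((600,800,3),np.uint8)
for n,(x,y,w,h),X,k in(("top",(110,120,170,120),0,2.6),("scene",(310,130,130,150),445,2.7)):
    c=viewer.capture(n); a=np.ascontiguousarray(c["color"][:,:,::-1][y:y+h,x:x+w])
    k=cv2.resize(a,None,fx=k,fy=k,interpolation=cv2.INTER_CUBIC); can[:k.shape[0],X:X+k.shape[1]]=cv2.convertScaleAbs(k,alpha=1.8)
cv2.imwrite("pics/ts5.png",can[:410])
E
```

```text
[0.6021 0.1482 0.1943] [-0.29  0.9  -2.9 ] [0.717 0.107 0.011]
```

View pics/ts5.png

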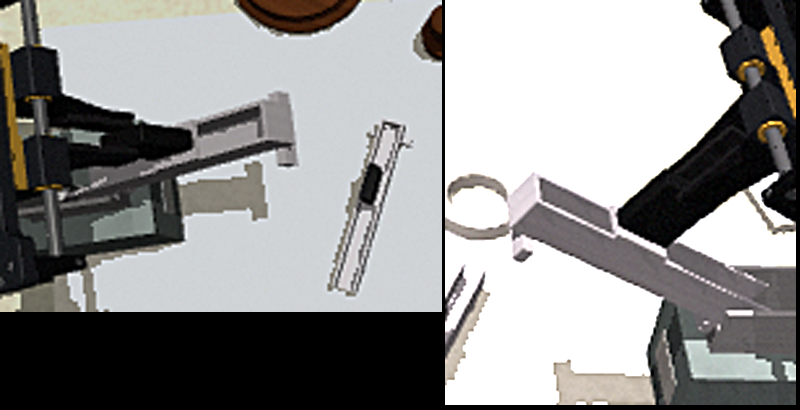

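The rear channel is empty at top panel (230,125) and scene panel (570,205). I'll lift off, back away and level.

Call:
servo_tool --targets '[{"offset":[-0.003,0,-0.004],"dr":[0,0,0]},{"offset":[-0.008,0,-0.012],"dr":[0,0,0]},{"offset":[-0.014,0,-0.022],"dr":[0,0,0]},{"offset":[-0.021,0,-0.033],"dr":[0,0,0]},{"offset":[-0.028,0,-0.044],"dr":[0,0,0]},{"offset":[-0.033,0,-0.052],"dr":[0,0,0]},{"offset":[-0.035,0,-0.055],"dr":[0,0,0]},{"offset":[-0.035,0,-0.055],"dr":[0,0,0]}]'

```text
time_s: 17.9
position: [0.6029, 0.1485, 0.2615]
tcp_rot: [[-0.104, 0.992, 0.07], [0.838, 0.125, -0.531], [-0.535, 0.003, -0.845]]
force: [0.2, 1.3, -3.4]
opening: 0.158
grasp_force: 30.0
```

```bash
python3 st.py; python3 - <<'E'
from mv import *
delta([.614,.05,.24],97.15)
E
```

```text
[0.6029 0.1485 0.2615] [ 0.2   1.32 -3.36] [0.571 0.076 0.004]
offset [-0.0722, -0.0014, 0.0712] dr [0.21, 32.37, -0.01]
```

Call:
servo_tool --targets '[{"offset":[-0.004,0,0.004],"dr":[0,1.5,0]},{"offset":[-0.011,0,0.011],"dr":[0,4.5,0]},{"offset":[-0.019,0,0.019],"dr":[0,8.5,0]},{"offset":[-0.028,0,0.028],"dr":[0,12.5,0]},{"offset":[-0.037,0,0.037],"dr":[0,16.5,0]},{"offset":[-0.046,0,0.046],"dr":[0,20.5,0]},{"offset":[-0.055,0,0.055],"dr":[0,24.5,0]},{"offset":[-0.063,0,0.063],"dr":[0,28,0]},{"offset":[-0.069,-0.001,0.068],"dr":[0,31,0]},{"offset":[-0.072,-0.001,0.071],"dr":[0.2,32.4,0]},{"offset":[-0.072,-0.001,0.071],"dr":[0.2,32.4,0]},{"offset":[-0.072,-0.001,0.071],"dr":[0.2,32.4,0]}]'

```text
time_s: 18.9
position: [0.6128, 0.0487, 0.2373]
tcp_rot: [[-0.122, 0.992, -0.005], [0.992, 0.122, -0.001], [-0.0, -0.005, -1.0]]
force: [0.0, -0.1, -3.0]
opening: 0.157
grasp_force: 30.0
```

```bash
python3 st.py; python3 - <<'E'
from mv import *
import cv2
delta([.4908,-.2002,.24],110);delta([.4908,-.2002,.06],110)
c=viewer.capture("scene");cv2.imwrite("pics/chk.png",c["color"][:,:,::-1])
# chute tilt: purplish-grey wall lower edge seen in scene; look for nose corner predicted level
from fit import proj
s=bot.read_state();p=s["position"];b=s["tcp_rot"][:,0]
n=np.array([-b[1],b[0],0])
for x in(-.08,.12): print(proj("scene",(p+b*x-n*.0135+[0,0,-.0138])[None]).round(1))
E
```

```text
[0.6128 0.0487 0.2373] [ 0.01 -0.12 -3.04] [-0.073  0.007 -0.048]
offset [-0.2321, -0.1516, -0.0018] dr [-0.31, -0.02, -12.98]
offset [-0.232, -0.1506, 0.1782] dr [-0.31, -0.02, -12.98]
[[278.9 203.2]]
[[401.9 205.8]]
```

```bash
python3 - <<'E'
import cv2,numpy as np
a=cv2.imread("pics/chk.png",0)[185:240,270:410]
L=cv2.HoughLinesP(cv2.Canny(a,40,120),1,np.pi/720,25,minLineLength=35,maxLineGap=6)
for l in L[:,0]: print(l+[270,185,270,185],round(np.degrees(np.arctan2(l[3]-l[1],l[2]-l[0])),1))
E
```

```text
[340 204 401 205] 0.9
[281 200 364 202] 1.4
[321 215 398 216] 0.7
[358 193 394 193] 0.0
[280 214 320 214] 0.0
```

The chute is level in the grip. Carrying it back to its free starting spot.

Call:
servo_tool --targets '[{"offset":[-0.005,-0.003,0],"dr":[0,0,-0.3]},{"offset":[-0.014,-0.009,0],"dr":[0,0,-0.8]},{"offset":[-0.027,-0.018,0],"dr":[0,0,-1.5]},{"offset":[-0.044,-0.029,0],"dr":[0,0,-2.5]},{"offset":[-0.062,-0.04,0],"dr":[0,0,-3.5]},{"offset":[-0.08,-0.052,0],"dr":[0,0,-4.5]},{"offset":[-0.098,-0.064,0],"dr":[0,0,-5.5]},{"offset":[-0.116,-0.076,0],"dr":[0,0,-6.5]},{"offset":[-0.134,-0.088,0],"dr":[0,0,-7.5]},{"offset":[-0.152,-0.099,0],"dr":[0,0,-8.5]},{"offset":[-0.17,-0.111,0],"dr":[0,0,-9.5]},{"offset":[-0.187,-0.122,0],"dr":[0,0,-10.5]},{"offset":[-0.203,-0.133,0],"dr":[0,0,-11.4]},{"offset":[-0.216,-0.141,0],"dr":[0,0,-12.1]},{"offset":[-0.226,-0.148,0],"dr":[-0.2,0,-12.7]},{"offset":[-0.232,-0.151,0],"dr":[-0.3,0,-13]},{"offset":[-0.232,-0.151,0],"dr":[-0.3,0,-13]},{"offset":[-0.232,-0.151,0],"dr":[-0.3,0,-13]},{"offset":[-0.232,-0.151,0],"dr":[-0.3,0,-13]}]'

```text
time_s: 20.53
position: [0.4929, -0.198, 0.2387]
tcp_rot: [[-0.345, 0.939, 0.002], [0.939, 0.345, 0.001], [0.0, 0.002, -1.0]]
force: [0.0, -0.7, -3.2]
opening: 0.148
grasp_force: 30.0
```

```bash
python3 st.py; python3 - <<'E'
from mv import *
delta([.4908,-.2002,.065],110)
E
```

```text
[ 0.4929 -0.198   0.2387] [ 0.02 -0.7  -3.25] [-0.093  0.056  0.001]
offset [-0.0015, -0.0031, 0.1737] dr [0.13, -0.03, 0.2]
```

Call:
servo_tool --targets '[{"offset":[0,-0.001,0.006],"dr":[0,0,0]},{"offset":[-0.001,-0.002,0.018],"dr":[0,0,0]},{"offset":[-0.001,-0.003,0.034],"dr":[0,0,0]},{"offset":[-0.001,-0.003,0.052],"dr":[0,0,0]},{"offset":[-0.001,-0.003,0.07],"dr":[0,0,0]},{"offset":[-0.001,-0.003,0.088],"dr":[0,0,0]},{"offset":[-0.001,-0.003,0.106],"dr":[0,0,0]},{"offset":[-0.001,-0.003,0.124],"dr":[0,0,0]},{"offset":[-0.001,-0.003,0.141],"dr":[0,0,0]},{"offset":[-0.001,-0.003,0.156],"dr":[0,0,0]},{"offset":[-0.001,-0.003,0.167],"dr":[0,0,0]},{"offset":[-0.001,-0.003,0.174],"dr":[0,0,0]},{"offset":[-0.001,-0.003,0.174],"dr":[0,0,0]},{"offset":[-0.001,-0.003,0.174],"dr":[0,0,0]}]'

```text
time_s: 21.7
position: [0.4906, -0.2004, 0.0644]
tcp_rot: [[-0.345, 0.939, 0.001], [0.939, 0.345, 0.001], [0.001, 0.002, -1.0]]
force: [0.8, -0.1, -2.6]
opening: 0.154
grasp_force: 30.0
```

Call:
servo_tool --targets '[{"offset":[0,0,0.0015],"dr":[0,0,0]},{"offset":[0,0,0.003],"dr":[0,0,0]},{"offset":[0,0,0.0045],"dr":[0,0,0]},{"offset":[0,0,0.006],"dr":[0,0,0]},{"offset":[0,0,0.0075],"dr":[0,0,0]},{"offset":[0,0,0.009],"dr":[0,0,0]},{"offset":[0,0,0.009],"dr":[0,0,0]}]'

```text
time_s: 22.28
position: [0.4902, -0.2007, 0.0554]
tcp_rot: [[-0.344, 0.939, 0.001], [0.939, 0.344, 0.001], [0.0, 0.002, -1.0]]
force: [-0.6, -0.0, -2.7]
opening: 0.156
grasp_force: 30.0
```

```bash
python3 st.py
```

```text
[ 0.4902 -0.2007  0.0554] [-0.6  -0.02 -2.72] [-0.09   0.023 -0.037]
```

Call:
servo_tool --targets '[{"offset":[0,0,0.0007],"dr":[0,0,0]},{"offset":[0,0,0.0014],"dr":[0,0,0]},{"offset":[0,0,0.0014],"dr":[0,0,0]},{"offset":[0,0,0.0014],"dr":[0,0,0]}]'

```text
time_s: 22.62
position: [0.4904, -0.2007, 0.0542]
tcp_rot: [[-0.344, 0.939, 0.002], [0.939, 0.344, 0.001], [0.0, 0.002, -1.0]]
force: [-0.1, 0.2, -1.9]
opening: 0.153
grasp_force: 30.0
```

Call:
servo_tool --gripper -1 --targets '[{"offset":[0,0,0],"dr":[0,0,0]},{"offset":[0,0,0],"dr":[0,0,0]},{"offset":[0,0,0],"dr":[0,0,0]},{"offset":[0,0,0],"dr":[0,0,0]},{"offset":[0,0,0],"dr":[0,0,0]},{"offset":[0,0,0],"dr":[0,0,0]},{"offset":[0,0,0],"dr":[0,0,0]},{"offset":[0,0,0],"dr":[0,0,0]},{"offset":[0,0,0],"dr":[0,0,0]},{"offset":[0,0,0],"dr":[0,0,0]}]'

```text
time_s: 23.45
position: [0.4904, -0.2008, 0.0543]
tcp_rot: [[-0.344, 0.939, 0.002], [0.939, 0.344, 0.001], [0.0, 0.002, -1.0]]
force: [0.1, 0.4, -0.4]
opening: 0.826
grasp_force: 0.0
```

Call:
servo_tool --targets '[{"offset":[0,0,-0.005],"dr":[0,0,0]},{"offset":[0,0,-0.015],"dr":[0,0,0]},{"offset":[0,0,-0.03],"dr":[0,0,0]},{"offset":[0,0,-0.05],"dr":[0,0,0]},{"offset":[0,0,-0.075],"dr":[0,0,0]},{"offset":[0,0,-0.1],"dr":[0,0,0]},{"offset":[0,0,-0.12],"dr":[0,0,0]},{"offset":[0,0,-0.13],"dr":[0,0,0]},{"offset":[0,0,-0.13],"dr":[0,0,0]}]'

```text
time_s: 24.2
position: [0.4918, -0.2019, 0.1873]
tcp_rot: [[-0.344, 0.939, 0.007], [0.939, 0.344, -0.003], [-0.005, 0.006, -1.0]]
force: [-0.2, 0.5, -0.7]
opening: 1.001
grasp_force: 0.0
```

```bash
python3 - <<'E'
from mv import *
import cv2
# compare wrist-free scene pic with the first: chute corner region and bystanders; and look for cells on desk
c=viewer.capture("top"); a=c["color"].astype(int); o=np.load("pics/top0.npz")["color"].astype(int)
cv2.imwrite("pics/top9.png",c["color"][:,:,::-1])
d=(abs(a-o).sum(2)>60).astype(np.uint8)
n,l,s,ce=cv2.connectedComponentsWithStats(d)
for i in range(1,n):
    if s[i,4]>15: print(s[i],ce[i].round())
# box interior, row profile
print(c["color"][170:205:3,112:165:4].mean(2).astype(int))
print(np.load("pics/top0.npz")["color"][170:205:3,112:165:4].mean(2).astype(int))
E
```

```text
[166   1  10   5  21] [170.   2.]
[     0      0    560    420 189755] [287. 226.]
[244   3  13  15  46] [251.   9.]
[275  18  13   8  22] [281.  21.]
[279  21  27  13  93] [293.  27.]
[204  28   9   6  19] [207.  31.]
[222  32  17   6  36] [229.  35.]
[95 34 11  8 23] [100.  37.]
[549  63  11  36 204] [556.  77.]
[   0  132   77   97 6249] [ 35. 179.]
[ 42 333   2  44  47] [ 42. 354.]
[ 12 334  11  70 332] [ 18. 368.]
[  1 340   8   3  18] [  5. 341.]
[[133 133 133 134 144 112  78  83  84  89  85  84  87  72]
 [104  78  85  89  89  91  88  88  89  86  85  86  85  91]
 [ 80  85  92  89  88  88  87 106 124 129  65  88  87  90]
 [ 81  84 108 124 125  67  12  17  24  27 140  38  90  91]
 [ 33  12  21  27  27  28  27  29  29  27 132  41  89  90]
 [ 37  42  44  27  28  29  26  40  50  49  90  41  90  91]
 [ 34  43  42  44  20  46  48  49  48  48  52  40  90  89]
 [ 31  43  41  42  71 117  21 139  48  45  61  37  94  91]
 [ 54  43  43  43 107 119  24  24  56  54  90  34  99  91]
 [ 75  42  41  42  34  84  46 109 127 130  54  41  82  91]
 [107  67 110 128 129  70  14  22  26  24  25  36  92  91]
 [132  30  22  26  23  26  37  54  96  88  90  86  82  91]]
[[103 103 103 103 111  86  58  62  64  67  64  63  65  56]
 [ 80  60  65  68  67  69  67  67  68  66  65  66  65  69]
 [ 62  64  69  68  67  67  66  81  96 100  51  66  67  68]
 [ 62  64  83  95  97  51   4  13  17  19 108  27  69  70]
 [ 24   5  13  18  20  18  17  20  20  20 102  30  67  68]
 [ 28  30  32  18  21  18  17  27  38  36  69  29  67  69]
 [ 23  32  30  32  14  36  38  36  35  36  39  28  69  69]
 [ 21  31  31  31  31  37  35  36  35  31  36  26  72  70]
 [ 40  31  30  30  31  37  75  74  70  69  67  25  75  69]
 [ 56  30  30  30  26  72  75  90  96  99  39  30  63  70]
 [ 82  51  84  99 100  53   5  15  18  15  15  26  69  69]
 [101  22  13  18  16  18  26  40  73  67  68  65  63  70]]
```

```bash
python3 - <<'E'
from mv import *
import cv2
g=lambda c:cv2.cvtColor(c,cv2.COLOR_RGB2GRAY).astype(np.float32)
a=g(viewer.capture("scene")["color"]); o=g(np.load("pics/scene0.npz")["color"])
for n,(x,y,w,h) in dict(rear=(172,195,40,40),nose=(235,190,38,35),mug=(115,265,75,70),stamp=(245,290,35,45),tape=(300,188,45,32),small=(285,222,45,70)).items():
    t=o[y:y+h,x:x+w]; r=cv2.matchTemplate(a[y-15:y+h+15,x-15:x+w+15],t,cv2.TM_CCOEFF_NORMED); _,m,_,p=cv2.minMaxLoc(r); print(n,round(m,3),p[0]-15,p[1]-15)
E
```

```text
rear 0.981 0 0
nose 0.683 0 0
mug 1.0 0 0
stamp 1.0 0 0
tape 0.63 0 0
small 0.948 0 0
```

The chute is back where it started (rear and nose both match at 0 px shift), and the bystanders haven't moved. Cells are visible in the bin.

```bash
python3 -c "
from rig import ticket
print(ticket.hand_in())"
```

```text
the job is handed in; nothing more can be done
None
```

I tipped the cells into the return box and handed the job in: the empty chute is back on its feet where it started, and the mug, stamp and tape show no movement. I did not count all three cells in the bin; the chute was seen empty and at least one cell showed inside the box. The hand-in returned no verdict.

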